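# Slide the lacquer plaque under the jig's leaf spring

### The job

Load the black lacquer plaque into the engraving jig: with the fingertips on its bare end behind the red ridge, press it down hard against the sprung green bed so that it clears the steel bridge, and keep pressing while you slide it under the bridge and the brass leaf spring until it is fully home against the red end stop. Then let go and move clear; do not lift the plaque, and leave the other things on the table where they are.

Things in the scene. Friction and masses are not known exactly. Their poses are not given: they have to be found in the camera images.
- jig: Wooden jig fixed to the table. Origin on the table (z 0), on its centre line; x = sliding direction, towards the stop, z up. Rails (inner faces y +-40 mm, tops z 42 mm) run from x -165 to +135 mm; steel bridge across them at x 45 to 61 mm; red stop's face at x 120 mm. Fully home = the plaque's front face touches the stop; the plaque's origin is then at x 40 mm.
- bridge (a point): Middle of the underside of the rigid steel bridge, z 42 mm; the bridge is 16 mm (x) x 116 mm (y) x 12 mm high, its top at z 54 mm. Axes as the jig's.
- stop (a point): Top middle of the face of the red end stop that the plaque's front must touch; top at z 48 mm. Axes as the jig's.
- plaque: Loose black lacquer plaque, 160 (x) x 76 (y) x 12 mm, 0.14 to 0.28 kg, gold pattern on its front part. Origin: centre of its underside; x points to the front, which goes first. It starts on the raised bed, underside at z 36 mm, top z 48 mm: 6 mm too high for the bridge, its front 10 to 40 mm short of it. Red ridge across its top at x -35 to -27 mm, 56 mm long, 8 mm high.
- press_spot (a point): Point on the top face of the plaque's bare end, on its centre line, 16 mm behind the ridge's rear face and 29 mm from the rear edge. Press down here; the ridge's rear face (8 mm high) can be pushed against. Axes as the plaque's.
- plaque_front (a point): Middle of the top edge of the plaque's front face (the end that goes first).
- bed (a joint): How far the sprung green bed under the plaque is pressed down (straight, no tipping), m: 0 up, 0.010 bottomed; over 0.006 clears the bridge. A finger on the plaque needs about 4 N to start it, 9 N at 6 mm, 13 N at the bottom; the leaf spring and friction add drag in sliding. With the plaque home and released, the bed holds it up against the bridge, at about 0.006.
- leaf (a joint): Lift angle of the brass leaf spring, rad: 0 hanging down (nothing under it), about 0.2, nearly level, with the plaque under it. Hinged just behind the bridge (jig x 63 mm), sloping down towards the stop, 46 mm long, 44 mm wide; presses on the plaque with up to about 5 N.
- spray: Bystander, leave alone: clear trigger spray bottle with red and white head, 70 mm across, 160 mm high. Origin: centre of its underside.
- lacquer: Bystander, leave alone: amber lacquer jar with black cap, 60 mm across, 85 mm high. Origin: centre of its underside.
- cup: Bystander, leave alone: blue ceramic cup, 68 mm across, 80 mm high. Origin: centre of its underside.
- seal: Bystander, leave alone: terracotta-coloured seal stamp, 26 mm across, 62 mm high. Origin: centre of its underside.
- inkpads: Bystander, leave alone: wooden block with two red ink pads, 70 x 45 x 22 mm. Origin: centre of its underside.
- graver: Bystander, leave alone: engraving tool with black handle lying on the table, 160 mm long. Origin: centre of its underside.
- brush: Bystander, leave alone: brush lying on the table, 180 mm long. Origin: centre of its underside.
There are look-alikes about, which are no part of the job. Of the things like the plaque, leave any that is pink or turquoise; of the rest the smaller one is meant.

How it is judged (in metres and radians):
On the way, in this order (a step that is already met when the one before it is completed fails the run):
1. the plaque is pressed down on the sprung bed by the fingers, in front of the bridge (value of joint bed above 0.0045 m and contact force between the fingers and plaque above 5 N and x of plaque in the frame of jig below -0.025 m), for 0.05 s.
2. the plaque has gone under the bridge and lifts the leaf spring, the fingers still pressing it (value of joint bed above 0.0045 m and contact force between the fingers and plaque above 4 N and value of joint leaf above 0.06 rad and x of plaque in the frame of jig above -0.02 m), for 0.02 s.
At the end, for the whole second after the job is handed in: The plaque rests against the end stop (within 4 mm), flat and still, held under the bridge (bed at least 3 mm down, plaque at least 2 mm lower than at the start) with the leaf spring lifted on top of it (leaf above 0.15 rad) (x of plaque in the frame of jig above 0.036 m and z of plaque in the frame of jig below 0.034 m and value of joint bed above 0.003 m and value of joint leaf above 0.15 rad and angle between plaque's own z axis and vertical below 0.06 rad and linear speed of plaque below 0.01 m/s); the robot touches nothing.
It fails at once if the plaque is lifted more than 10 mm off the raised bed or tipped up (z of plaque in the frame of jig above 0.046 m or angle between plaque's own z axis and vertical above 0.15 rad).
It fails at once if a bystander is moved more than 30 mm (distance of any of spray, lacquer, cup, seal, inkpads, graver, brush from where it was at the start of the episode above 0.03 m).
It fails at once if a standing bystander is knocked over (angle between any of spray, lacquer, cup, seal's own z axis and vertical above 0.6 rad).
It also fails if it takes over 38 s, if anything falls off the work surface, if the arm or the gripper's body presses on something with over 40 N, if the wrist force passes 120 N, or if a joint passes its speed limit or range.

### The arm

A 7-joint arm with a two-finger parallel gripper is mounted at the origin on the work surface. World frame = base frame: x ahead of the robot, y to its left, z up, the work surface at z = 0. Lengths are in m, angles in degrees, forces in N, time in s.
With the tool pointing down it reaches from about 0.4 to 0.85 m from the base axis. Payload 10.4 kg.
Tool frame: the origin (TCP) lies at the very end of the fingers, on their centre line; the grasp point (between the pads) lies 19 mm behind it; z points along the fingers, y is the direction in which the jaws open and shut (so a half turn about z gives the same grasp; the last joint's range is limited). The gripper opens to 85 mm and grips with 20 to 120 N. Pads are 22 mm wide; open, the fingers measure 114 mm over their backs; the gripper's body (76 mm by 85 mm) begins 54 mm behind the grasp point. The pads swing forward as they close: fully open they stand 13 mm farther back than shut.
Start: joints at [74.737, 19.034, -3.707, 83.658, 1.238, 77.344, -5.071], TCP at [0.151, -0.607, 0.231] pointing down, gripper open.
Joint ranges: [-148.97, 148.97], [-28.65, 121.19], [-84.17, 76.75], [9.2, 138.47], [-72.65, 252.65], [3.7, 117.97], [-149.18, 149.18]. Speed limits (degrees/s): [127.2, 127.2, 159.86, 159.86, 180, 180, 180].

### API

Orientations are given as a 3x3 rotation matrix whose columns are the frame's x, y, z axes.
In Python, from bench import status, viewer, job_done gives the robot as it stands.
- The arm moves only by the shell command python3 -m jog 'ROWS' [FORCE]. ROWS is JSON, a list of rows, each a list of 3 entries, a list of its own where there are three numbers: the shift along the tool's x, y, z in units of 40 mm (1.0 is 40 mm), then the turn, a rotation vector about the tool's x, y, z in units of 5 degrees (1.0 is 5 degrees), then the opening, from -1 (shut) to 1 (fully open), so that 0 is half open. In form: [[[tx, ty, tz], [ax, ay, az], claw], ...]. A call has exactly 8 rows; each row is the pose to reach, as a shift and turn from the pose measured when the call began, along the tool's axes at that moment; what a row does not reach only later rows make up. A row lasts 1/12 s, in which the tool goes at most 41.7 mm and 7.16 degrees, less where a joint would pass 70% of its speed; a pose out of reach is approached as far as the arm can. A call with a gripper value outside its range is refused whole. The fingers move at their own pace and stop on an object; FORCE is the grip in N (left out, the last holds). Time passes only in rows, so rows that repeat a pose let the fingers close, or fill a call up. It gives the time, the measured TCP pose, the force and the opening at its end, in the units of the state.
- status.get_obs(): the state, without advancing time (a new reading comes with each control period).
- viewer.snapshot(name): name is "side" or "top" or "wrist"; returns (picture, depth): 420x560x3 uint8, blue, green, red; 420x560 float32, m along the optical axis (not along the pixel's ray), 0 where there is no reading.
- viewer.camera_info(name): a dict with "K" (3x3 intrinsics, pixels), "k1" (the pictures are not rectified: a ray, as slopes to the right and down, at radius r is drawn at 1 + k1 r^2 times it, then the intrinsics apply), "rvec" (rotation vector, rad) and "tvec" (3), from world to camera coordinates, as OpenCV has them. Camera axes: x right, y down, z forward; pixel columns grow to the right and rows downward; lengths in m; the calibration is good to about 2 mm. A picture is of the moment at which its call begins: read the wrist's pose just before it. camera_info takes no time and is no camera call; for the wrist camera it gives the pose at the moment of the call.
- job_done(): hands the job in, once; it reports no verdict.
The state is a dict: "time": time; "q": joint angles; "joint_vel": joint speeds; "effort": joint torques, N m; "tool_pos": TCP position; "ee_rot": TCP orientation; "wrist_force": force on the tool from outside, world axes, zero at the start; "wrist_torque": the same for the moment, N m; "width": finger opening in m.
Only numpy, scipy, OpenCV 4.12 (cv2) and the standard library are available. Lean on these libraries where they do the work, as an engineer would, in place of code of your own. Each camera call takes 0.05 s, during which the arm holds its last target. There are 200 camera calls.

## Working session

There is one attempt and no reset: what is moved stays moved. The work goes in short steps, Python scripts to look and compute and a shell command to move; the robot and the scene stay as the last step left them, time stands still between calls to the robot, and variables do not carry over. Pictures are saved under pics/ and viewed, about 8 in all and at most 12, crops included, and the job is handed in when it is done.

```bash
mkdir -p pics; cat > h.py <<'E'
import numpy as np, cv2
from bench import status, viewer
def snap(n,f=None):
    ci=viewer.camera_info(n); im,d=viewer.snapshot(n)
    if f: cv2.imwrite('pics/'+f,im)
    np.savez('last_%s.npz'%n,im=im,d=d,K=ci['K'],k1=ci['k1'],r=ci['rvec'],t=ci['tvec'])
    return im,d,ci
def load(n):
    z=np.load('last_%s.npz'%n); return z['im'],z['d'],dict(K=z['K'],k1=float(z['k1']),rvec=z['r'],tvec=z['t'])
def ray(ci,u,v):
    K=np.array(ci['K']);D=np.array([float(ci['k1']),0,0,0])
    p=cv2.undistortPoints(np.array([[[u,v]]],float),K,D)[0,0]
    R=cv2.Rodrigues(np.array(ci['rvec'],float))[0]; t=np.array(ci['tvec'],float).ravel()
    return R,t,np.array([p[0],p[1],1.])
def px(ci,d,u,v):  # by depth
    R,t,p=ray(ci,u,v); w=d[max(0,v-1):v+2,max(0,u-1):u+2]; z=np.median(w[w>0]) if (w>0).any() else 0
    return R.T@(p*z-t)
def onz(ci,u,v,z):
    R,t,p=ray(ci,u,v); c=-R.T@t; e=R.T@p; return c+e*(z-c[2])/e[2]
def cloud(ci,d):
    K=np.array(ci['K']);D=np.array([float(ci['k1']),0,0,0]); h,w=d.shape
    g=np.stack(np.meshgrid(np.arange(w),np.arange(h)),-1).reshape(-1,1,2).astype(float)
    p=cv2.undistortPoints(g,K,D).reshape(h,w,2); P=np.dstack([p*d[...,None],d])
    R=cv2.Rodrigues(np.array(ci['rvec'],float))[0]; return (P-np.array(ci['tvec']).ravel())@R
E
python3 - <<'E'
from h import *
a=snap('top','top0.png')[0]; b=snap('side','side0.png')[0]
o=status.get_obs();print(o['tool_pos'],np.round(o['ee_rot'],3),o['width'],o['time'])
E
```

```text
[ 0.15077914 -0.60618767  0.23061472] [[ 0.97   0.241 -0.   ]
 [ 0.241 -0.97   0.001]
 [-0.    -0.001 -1.   ]] 0.08533194252776859 0.1
```

View pics/top0.png

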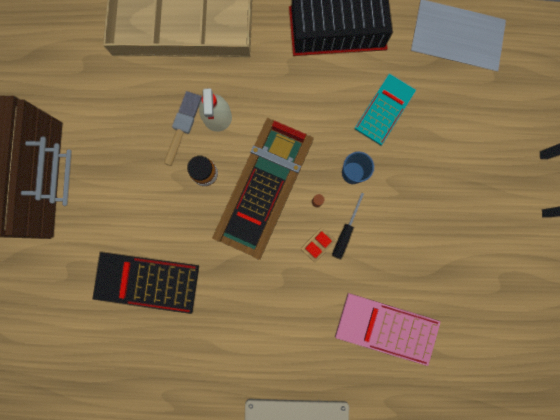

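View pics/side0.png

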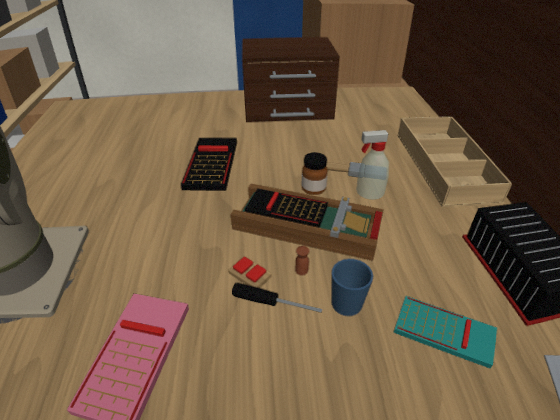

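The top view shows the black plaque in the jig at about (255,200), with its ridge at (248,218), the bridge at (275,158) and the red stop at (288,131). Plaque candidates:
- Black, in the jig: (255,200).
- Larger black, on the table: (147,283).
- Pink: (388,328).
- Turquoise: (385,110).

The description points to the smaller black one in the jig. I'll measure it and check it in a close crop.

```bash
python3 - <<'E'
from h import *
out=[]
def comp(m,P,zlo,zhi):
    n,l,s,c=cv2.connectedComponentsWithStats(m.astype(np.uint8))
    for i in range(1,n):
        if s[i,4]>25:
            q=P[l==i]; q=q[(q[:,2]>zlo)&(q[:,2]<zhi)]
            if len(q)<10: continue
            r=cv2.minAreaRect(q[:,:2].astype(np.float32)*1000)
            print('  px',np.round(c[i]),'med',np.round(np.median(q,0),4),'z90',round(float(np.percentile(q[:,2],90)),4),'rect',np.round(r[0],1),np.round(r[1],1),round(r[2],1))
for n in('top','side'):
    im,d,ci=load(n); P=cloud(ci,d); b,g,r=[im[...,i].astype(int) for i in range(3)]
    print(n,'red'); comp((r>130)&(g<60)&(b<60),P,0.0,.2)
    print(n,'steel'); 
    m=(abs(r-b)<30)&(abs(r-g)<20)&(r>110)&(P[...,2]>.045)&(P[...,2]<.07); comp(m,P,.045,.07)
    print(n,'black'); comp((r<45)&(g<45)&(b<45)&(P[...,2]>.003)&(P[...,2]<.08),P,0.003,.08)
    wood=(r-b>40)&(P[...,2]>.035)&(P[...,2]<.050); print(n,'wood'); comp(wood,P,.035,.05)
im=load('top')[0][110:265,200:330]; im2=load('side')[0][180:255,225:390]
a=cv2.resize(im,None,fx=3.6,fy=3.6,interpolation=2); cv2.imwrite('pics/c1.png',a)
E
```

```text
top red
  px [392.  97.] med [ 0.8118 -0.2099  0.0194] z90 0.0221 rect [ 812.8 -209.5] [51.3  7.4] 58.3
  px [249. 218.] med [0.5171 0.1158 0.0555] z90 0.0579 rect [517.  115.5] [53.9  7.4] 67.5
  px [323. 239.] med [ 0.4761 -0.0506  0.0213] z90 0.0242 rect [476.2 -50.6] [31.3 22.5] 48.0
  px [313. 249.] med [ 0.4531 -0.0285  0.0212] z90 0.0234 rect [452.9 -29. ] [30.1 22.3] 46.5
  px [124. 279.] med [0.3744 0.3932 0.0281] z90 0.0301 rect [373.7 394.7] [14.1 78.8] 85.9
  px [371. 324.] med [ 0.2899 -0.1593  0.0266] z90 0.0288 rect [ 290.  -159.5] [10.  73.6] 75.0
top steel
  px [223. 118.] med [0.7348 0.1765 0.0601] z90 0.0678 rect [741.5 181.1] [19.7 56.7] 49.9
  px [255. 149.] med [0.6716 0.1086 0.0523] z90 0.0543 rect [670.6 107.5] [16.3 14.3] 62.3
  px [271. 158.] med [0.6515 0.0694 0.0533] z90 0.0551 rect [654.5  69.5] [42.4 14.3] 67.3
  px [291. 167.] med [0.6342 0.0223 0.0538] z90 0.0562 rect [632.9  26.9] [33.6 14.4] 88.5
  px [ 63. 193.] med [0.5594 0.5356 0.0492] z90 0.052 rect [565.9 535.4] [21.9 58.6] 74.5
top black
  px [338.  41.] med [ 0.9299 -0.0753  0.0484] z90 0.073
[... 3652 characters left out ...]
0.0425] z90 0.0486 rect [997.5 241.5] [146.6  31.6] 11.5
  px [315. 178.] med [0.619  0.1972 0.0465] z90 0.0495 rect [619.6 203.9] [20.8 53.5] 84.3
  px [296. 195.] med [0.5718 0.1409 0.0417] z90 0.0479 rect [551.4 119.7] [ 83.9 205.7] 67.3
  px [477. 190.] med [0.9866 0.1294 0.0428] z90 0.0484 rect [988.5 129.1] [  6.  160.6] 89.9
  px [321. 225.] med [0.6151 0.0437 0.0412] z90 0.0463 rect [588.1  85.6] [119.5 298.8] 67.6
  px [295. 218.] med [0.5594 0.0611 0.0478] z90 0.049 rect [557.4  63. ] [ 7.6 96.5] 67.8
  px [355. 222.] med [0.6804 0.048  0.0398] z90 0.0446 rect [682.   48.4] [47.2 47.8] 67.7
  px [302. 259.] med [ 0.5613 -0.0438  0.0388] z90 0.047 rect [561.5 -41.8] [13.4 20.6] 72.8
```

View pics/c1.png

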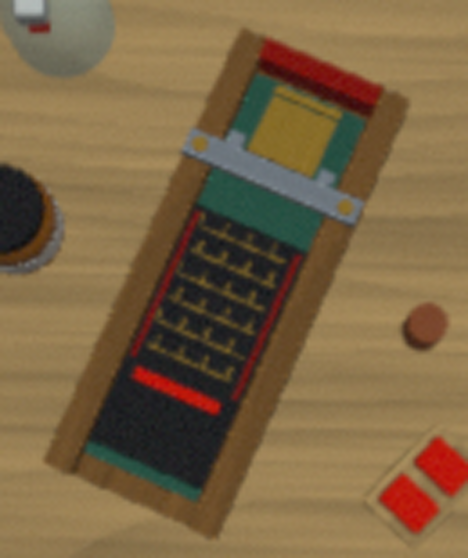

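The crop confirms it: the small black plaque with gold pattern sits in the jig, with its ridge and bare end towards the robot. Both cameras agree on these points:

| Item | Measured | Expected |
|---|---|---|
| Ridge centre | (0.517, 0.1155), top z about 0.056 | top z 0.056 |
| Plaque top | z about 0.048 | z 0.048 |
| Sliding heading | -22.5° | – |
| Press spot (calculated) | (0.4985, 0.123) | – |
| Plaque x in jig | about -0.063 | – |

I'll swing round with the fingers shut. The tool x axis will end up opposite the sliding direction, which means about -143.6° about tool z in total.

```bash
cat > to.py <<'E'
import sys; from h import *
o=status.get_obs(); R=np.array(o['ee_rot']); p=np.array(o['tool_pos'])
t=np.array(eval(sys.argv[1])); h=np.radians(157.5)
x=np.array([np.cos(h),np.sin(h),0]); z=np.array([0,0,-1.]); G=np.c_[x,np.cross(z,x),z]
print('t',round(o['time'],2),'p',np.round(p,4),'q',np.round(o['q'],0),'F',np.round(o['wrist_force'],1),'w',round(o['width'],4))
print('shift',np.round(R.T@(t-p)/.04,3),'turn',np.round(np.degrees(cv2.Rodrigues(R.T@G)[0].ravel())/5,2))
E
python3 -m jog '[[[1,-0.36,0],[0,0,-1.4],-1],[[2,-0.72,0],[0,0,-2.8],-1],[[3,-1.1,0],[0,0,-4.2],-1],[[4,-1.45,0],[0,0,-5.6],-1],[[5,-1.8,0],[0,0,-7],-1],[[6,-2.2,0],[0,0,-8.4],-1],[[7,-2.55,0],[0,0,-9.8],-1],[[7.6,-2.9,0],[0,0,-11],-1]]' 40
python3 to.py '[.492,.126,.15]'
```

```text
time: 0.77
tool_pos: [0.4204, -0.4179, 0.2304]
ee_rot: [[0.351, 0.936, 0.0], [0.936, -0.351, 0.002], [0.002, -0.001, -1.0]]
wrist_force: [1.3, 0.2, -0.2]
width: 0.0001
t 0.77 p [ 0.4204 -0.4179  0.2304] q [ 58.  16. -21.  88.   6.  77.  16.] F [ 1.3  0.2 -0.2] w 0.0001
shift [13.356 -3.098  2.038] turn [ 1.000e-02 -2.000e-02 -1.761e+01]
```

```bash
python3 -m jog '[[[0.9,-0.2,0],[0,0,-1.3],-1],[[1.8,-0.4,0],[0,0,-2.6],-1],[[2.7,-0.6,0],[0,0,-3.9],-1],[[3.6,-0.8,0],[0,0,-5.2],-1],[[4.5,-1,0],[0,0,-6.5],-1],[[5.4,-1.2,0],[0,0,-7.8],-1],[[6.3,-1.4,0],[0,0,-9.1],-1],[[7,-1.6,0],[0,0,-10],-1]]'
python3 to.py '[.492,.126,.15]'
```

```text
time: 1.43
tool_pos: [0.4589, -0.1302, 0.2309]
ee_rot: [[-0.498, 0.867, 0.0], [0.867, 0.498, 0.002], [0.002, 0.001, -1.0]]
wrist_force: [0.5, -0.3, 0.5]
width: 0.0001
t 1.43 p [ 0.4589 -0.1302  0.2309] q [ 47.   3. -37. 104.   1.  74.  39.] F [ 0.5 -0.3  0.5] w 0.0001
shift [5.137 3.909 2.036] turn [ 0.02 -0.02 -7.52]
```

```bash
python3 -m jog '[[[0.8,0.6,0],[0,0,-1.1],-1],[[1.5,1.15,0.1],[0,0,-2.2],-1],[[2.2,1.7,0.3],[0,0,-3.3],-1],[[2.9,2.25,0.5],[0,0,-4.4],-1],[[3.6,2.8,0.8],[0,0,-5.5],-1],[[4.3,3.3,1.2],[0,0,-6.5],-1],[[5,3.8,1.6],[0,0,-7.5],-1],[[5.14,3.9,2],[0,0,-7.5],-1]]'
python3 to.py '[.4965,.124,.060]'
python3 - <<'E'
from h import *
im=snap('wrist')[0]; s=snap('side')[0]; cv2.imwrite('pics/w1.png',np.vstack([im,cv2.resize(s[120:300,180:460],(560,180*2))])[:780])
a=cv2.resize(np.hstack([im,cv2.resize(s[100:310,180:460],(560,420))]),(800,300)); cv2.imwrite('pics/w1.png',a)
E
```

```text
time: 2.1
tool_pos: [0.4909, 0.1322, 0.1511]
ee_rot: [[-0.928, 0.373, 0.001], [0.373, 0.928, 0.005], [0.001, 0.005, -1.0]]
wrist_force: [-0.6, 1.1, -0.5]
width: -0.0001
t 2.1 p [0.4909 0.1322 0.1511] q [ 27.  14. -52. 105.  12.  66.  39.] F [-0.6  1.1 -0.5] w -0.0001
shift [-0.208 -0.148  2.276] turn [ 0.06 -0.01  0.12]
```

View pics/w1.png

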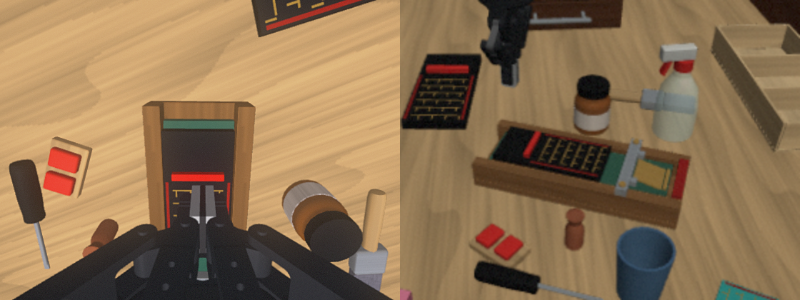

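The wrist view (left) shows the ridge at about (198,178) in the picture, with the bare end above it and the shut fingers over the centre line. I'll check the ridge position from this third view and the tool offset along the jig axes.

```bash
python3 - <<'E'
from h import *
im,d,ci=load('wrist'); P=cloud(ci,d); b,g,r=[im[...,i].astype(int) for i in range(3)]
m=(r>130)&(g<60)&(b<60); m[:215]&=True
n,l,s,c=cv2.connectedComponentsWithStats(m.astype(np.uint8))
for i in range(1,n):
    if s[i,4]>150:
        q=P[l==i]; q=q[(q[:,2]>.045)&(q[:,2]<.065)]
        if len(q)>100: print(np.round(c[i]),np.round(q.mean(0),4),cv2.minAreaRect((q[:,:2]*1000).astype(np.float32)))
E
python3 -m jog '[[[-0.05,-0.04,0.3],[0,0,0.1],-1],[[-0.1,-0.08,0.6],[0,0,0.1],-1],[[-0.15,-0.12,0.9],[0,0,0.1],-1],[[-0.2,-0.15,1.2],[0,0,0.1],-1],[[-0.2,-0.15,1.5],[0,0,0.1],-1],[[-0.2,-0.15,1.8],[0,0,0.1],-1],[[-0.2,-0.15,2.0],[0,0,0.1],-1],[[-0.2,-0.15,2.1],[0,0,0.1],-1]]'
python3 to.py '[.4965,.124,.048]'
```

```text
[277. 248.] [0.5168 0.1169 0.0547] ((518.2861328125, 116.17579650878906), (57.049015045166016, 12.285184860229492), 68.32481384277344)
[235. 286.] [0.538  0.0716 0.0475] ((539.185302734375, 70.92207336425781), (3.2738149166107178, 58.131500244140625), 67.50016021728516)
time: 2.87
tool_pos: [0.4938, 0.1195, 0.0636]
ee_rot: [[-0.921, 0.388, -0.006], [0.388, 0.922, 0.003], [0.007, 0.0, -1.0]]
wrist_force: [-0.7, 0.3, -0.5]
width: -0.0004
t 2.87 p [0.4938 0.1195 0.0636] q [ 24.  21. -48. 109.  18.  58.  34.] F [-0.7  0.3 -0.5] w -0.0004
shift [-0.021  0.131  0.389] turn [ 0.   -0.08 -0.07]
```

The ridge agrees in all three views, within 1.5 mm. Now I press down, correcting y.

```bash
python3 -m jog '[[[-0.02,0.08,0.1],[0,-0.08,-0.07],-1],[[-0.02,0.13,0.2],[0,-0.08,-0.07],-1],[[-0.02,0.13,0.3],[0,-0.08,-0.07],-1],[[-0.02,0.13,0.4],[0,-0.08,-0.07],-1],[[-0.02,0.13,0.5],[0,-0.08,-0.07],-1],[[-0.02,0.13,0.57],[0,-0.08,-0.07],-1],[[-0.02,0.13,0.62],[0,-0.08,-0.07],-1],[[-0.02,0.13,0.62],[0,-0.08,-0.07],-1]]'
python3 to.py '[.4965,.124,.036]'
```

```text
time: 3.53
tool_pos: [0.4968, 0.1245, 0.0393]
ee_rot: [[-0.924, 0.383, 0.001], [0.383, 0.924, 0.0], [-0.001, 0.001, -1.0]]
wrist_force: [-4.8, 0.4, 10.7]
width: -0.0
t 3.53 p [0.4968 0.1245 0.0393] q [ 22.  24. -47. 110.  21.  55.  32.] F [-4.8  0.4 10.7] w -0.0
shift [ 0.002 -0.013  0.082] turn [0.01 0.01 0.  ]
```

The bed is about 8.7 mm down at 11 N. I'll press slightly deeper and start sliding, which is tool -x.

```bash
python3 -m jog '[[[0,0,0.05],[0,0,0],-1],[[-0.08,0,0.07],[0,0,0],-1],[[-0.16,0,0.07],[0,0,0],-1],[[-0.25,0,0.07],[0,0,0],-1],[[-0.35,0,0.07],[0,0,0],-1],[[-0.45,0,0.07],[0,0,0],-1],[[-0.55,0,0.07],[0,0,0],-1],[[-0.65,0,0.07],[0,0,0],-1]]'
python3 to.py '[.5975,.0825,.037]'
```

```text
time: 4.2
tool_pos: [0.5184, 0.1184, 0.0379]
ee_rot: [[-0.925, 0.379, -0.002], [0.379, 0.925, 0.003], [0.003, 0.001, -1.0]]
wrist_force: [-21.8, 7.5, 29.5]
width: -0.0
t 4.2 p [0.5184 0.1184 0.0379] q [ 21.  26. -46. 107.  22.  56.  33.] F [-21.8   7.5  29.5] w -0.0
shift [-2.169 -0.079  0.016] turn [ 0.02 -0.04  0.04]
```

```bash
python3 - <<'E'
from h import *
s=snap('side')[0]; t=snap('top')[0]
cv2.imwrite('pics/s2.png',np.hstack([cv2.resize(s[160:270,220:400],(450,275)),cv2.resize(t[110:270,200:330],(340,275*1))]))
E
```

```text
(no output)
```

View pics/s2.png

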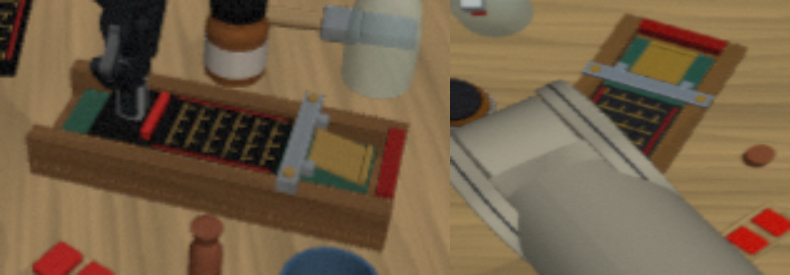

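The plaque has slid about 20 mm. Its front is just short of the bridge at about (290,135) in the left crop, and it is bottomed on the bed. I continue with slightly less press.

```bash
python3 -m jog '[[[-0.1,-0.02,0],[0,0,0],-1],[[-0.2,-0.04,0],[0,0,0],-1],[[-0.3,-0.06,0],[0,0,0],-1],[[-0.4,-0.07,0],[0,0,0],-1],[[-0.5,-0.08,0],[0,0,0],-1],[[-0.6,-0.08,0],[0,0,0],-1],[[-0.7,-0.08,0],[0,0,0],-1],[[-0.8,-0.08,0],[0,0,0],-1]]'
python3 to.py '[.5975,.0825,.037]'
```

```text
time: 4.97
tool_pos: [0.5467, 0.1047, 0.0385]
ee_rot: [[-0.926, 0.379, -0.003], [0.379, 0.926, 0.004], [0.004, 0.003, -1.0]]
wrist_force: [-9.0, 4.0, 11.5]
width: -0.0002
t 4.97 p [0.5467 0.1047 0.0385] q [ 22.  29. -45. 104.  23.  58.  35.] F [-9.   4.  11.5] w -0.0002
shift [-1.386 -0.032  0.031] turn [ 0.03 -0.05  0.05]
```

```bash
python3 -m jog '[[[-0.1,-0.01,0.03],[0,0,0],-1],[[-0.2,-0.02,0.04],[0,0,0],-1],[[-0.3,-0.03,0.04],[0,0,0],-1],[[-0.4,-0.03,0.04],[0,0,0],-1],[[-0.5,-0.03,0.04],[0,0,0],-1],[[-0.6,-0.03,0.04],[0,0,0],-1],[[-0.7,-0.03,0.04],[0,0,0],-1],[[-0.8,-0.03,0.04],[0,0,0],-1]]'
python3 to.py '[.5975,.0825,.037]'
python3 - <<'E'
from h import *
s=snap('side')[0]
cv2.imwrite('pics/s3.png',cv2.resize(s[160:270,220:400],(540,330)))
E
```

```text
time: 5.63
tool_pos: [0.5735, 0.0951, 0.0381]
ee_rot: [[-0.927, 0.376, -0.007], [0.376, 0.927, 0.006], [0.009, 0.003, -1.0]]
wrist_force: [-20.7, 7.2, 25.4]
width: 0.0
t 5.63 p [0.5735 0.0951 0.0381] q [ 21.  31. -44. 100.  24.  59.  37.] F [-20.7   7.2  25.4] w 0.0
shift [-0.675 -0.068  0.021] turn [ 0.04 -0.1   0.09]
```

View pics/s3.png

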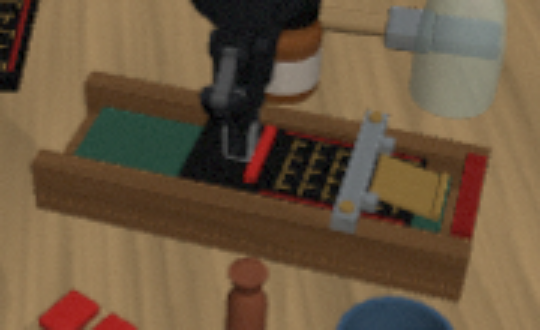

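The plaque is under the bridge with the leaf lifted on top of it (410,185), about 20–25 mm from the stop. Continuing.

```bash
python3 -m jog '[[[-0.1,-0.03,0],[0,-0.1,0.05],-1],[[-0.2,-0.06,0],[0,-0.1,0.08],-1],[[-0.3,-0.07,0],[0,-0.1,0.08],-1],[[-0.4,-0.07,0],[0,-0.1,0.08],-1],[[-0.5,-0.07,0],[0,-0.1,0.08],-1],[[-0.6,-0.07,0],[0,-0.1,0.08],-1],[[-0.7,-0.07,0],[0,-0.1,0.08],-1],[[-0.75,-0.07,0],[0,-0.1,0.08],-1]]'
python3 to.py '[.5975,.0825,.037]'
python3 - <<'E'
from h import *
im,d,ci=snap('side'); P=cloud(ci,d); b,g,r=[im[...,i].astype(int) for i in range(3)]
q=P[(r>110)&(g<60)&(b<60)]; q=q[(q[:,2]>.042)&(q[:,2]<.06)]
u=np.array([.924,-.383]); a=(q[:,:2]-[.517,.1155])@u
print('red along u rel start ridge',np.round(np.histogram(a[(a>-.05)&(a<.25)],bins=60,range=(-.05,.25))[0]))
ridge=a[(a>.03)&(a<.13)&(q[:,2]>.047)]; print(np.median(ridge),len(ridge))
E
```

```text
time: 6.35
tool_pos: [0.5971, 0.0842, 0.0381]
ee_rot: [[-0.925, 0.38, -0.006], [0.38, 0.925, 0.005], [0.007, 0.002, -1.0]]
wrist_force: [-29.8, 7.4, 27.2]
width: 0.0004
t 6.35 p [0.5971 0.0842 0.0381] q [ 21.  34. -43.  96.  25.  61.  38.] F [-29.8   7.4  27.2] w 0.0004
shift [-0.026 -0.035  0.027] turn [ 0.03 -0.08  0.03]
red along u rel start ridge [ 0  0  0  0  0  0  0  0  0  0  0  0  0  0  0  0  0  0  0  0  0  0  0  0
  0  0  0  0  0 30 39  0  0  0  0  0  0  0  0  0  0  0  0  0  0  0  0  0
  0  0  0  0 35 59 61  2  0  0  0  0]
0.0973280605644414 2
```

The ridge has moved about 100 mm and the stop face is about 110 mm ahead of it (111 mm is home). I push on a little to seat it firmly and watch for a stall.

```bash
python3 -m jog '[[[-0.05,-0.03,0],[0,-0.08,0],-1],[[-0.1,-0.03,0],[0,-0.08,0],-1],[[-0.15,-0.03,0],[0,-0.08,0],-1],[[-0.2,-0.03,0],[0,-0.08,0],-1],[[-0.25,-0.03,0],[0,-0.08,0],-1],[[-0.3,-0.03,0],[0,-0.08,0],-1],[[-0.35,-0.03,0],[0,-0.08,0],-1],[[-0.35,-0.03,0],[0,-0.08,0],-1]]'
python3 to.py '[.5975,.0825,.037]'
```

```text
time: 7.07
tool_pos: [0.5974, 0.0842, 0.038]
ee_rot: [[-0.927, 0.373, -0.023], [0.373, 0.928, 0.003], [0.023, -0.006, -1.0]]
wrist_force: [-63.6, 8.0, 52.1]
width: 0.0001
t 7.07 p [0.5974 0.0842 0.038 ] q [ 21.  34. -43.  95.  25.  62.  39.] F [-63.6   8.   52.1] w 0.0001
shift [-0.018 -0.039  0.024] turn [-0.07 -0.26  0.11]
```

It stalled with a wrist force of about 80 N, so it is against the stop. I ease the load and lift straight up, backing off the ridge slightly.

```bash
python3 -m jog '[[[0,0,-0.02],[0,0,0],-1],[[0,0,-0.06],[0,0,0],-1],[[0,0,-0.12],[0,0,0],-1],[[0.01,0,-0.2],[0,0,0],-1],[[0.03,0,-0.35],[0,0,0],-1],[[0.05,0,-0.6],[0,0,0],-1],[[0.05,0,-0.9],[0,0,0],-1],[[0.05,0,-1.3],[0,0,0],-1]]'
python3 -m jog '[[[0,0,-0.4],[0,0,0],-1],[[0,0,-0.8],[0,0,0],-1],[[0,0,-1.2],[0,0,0],-1],[[0.4,0,-1.6],[0,0,0],-1],[[0.9,0,-2],[0,0,0],-1],[[1.5,0,-2.3],[0,0,0],-1],[[2.1,0,-2.6],[0,0,0],-1],[[2.7,0,-2.9],[0,0,0],-1]]'
python3 - <<'E'
from h import *
im,d,ci=snap('side'); P=cloud(ci,d); b,g,r=[im[...,i].astype(int) for i in range(3)]
u=np.array([.924,-.383]); a=(P[...,:2]-[.517,.1155])@u; m=(r>110)&(g<60)&(b<60)
k=m&(a>.08)&(a<.12)&(P[...,2]>.045)&(P[...,2]<.07); print('ridge',np.median(a[k]),a[k].min(),a[k].max(),np.median(P[k],0),k.sum())
k=m&(a>.19)&(a<.25)&(P[...,2]>.045); print('stop face',np.percentile(a[k],[2,10,50]))
w=np.array([.383,.924]); c=(P[...,:2]-[.517,.1155])@w
k=(abs(c)<.025)&(a>.07)&(a<.09)&(P[...,2]>.03)&(P[...,2]<.06); print('bare top z',np.median(P[k][:,2]))
cv2.imwrite('pics/s4.png',cv2.resize(im[160:270,220:400],(720,440)))
E
```

```text
time: 7.73
tool_pos: [0.597, 0.0843, 0.091]
ee_rot: [[-0.927, 0.374, -0.023], [0.374, 0.927, 0.003], [0.023, -0.006, -1.0]]
wrist_force: [-0.6, 0.3, 0.1]
width: -0.0001
time: 8.4
tool_pos: [0.499, 0.1248, 0.2112]
ee_rot: [[-0.927, 0.374, -0.021], [0.374, 0.927, 0.003], [0.021, -0.005, -1.0]]
wrist_force: [0.4, 0.4, 1.0]
width: 0.0001
ridge 0.1007120998274578 0.09720591815802042 0.1043730006322444 [0.60917412 0.07480185 0.0492175 ] 66
stop face [0.19115004 0.19531492 0.21685415]
bare top z 0.04131851201715786
```

View pics/s4.png

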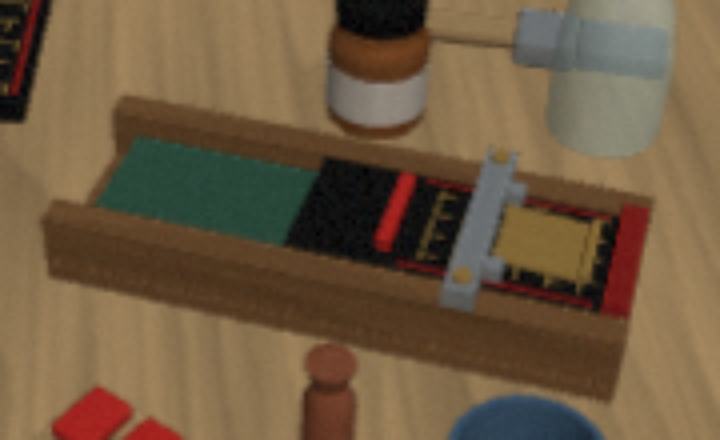

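The side view shows the plaque's front against the red stop (610,260) with no green gap, and the leaf level on top of it. The plaque top is at z about 0.041–0.042, so the bed is about 6 mm down. The arm is clear, so I hand in.

```bash
python3 -c "
from bench import job_done; job_done()"
```

```text
the job is handed in; nothing more can be done
```

I loaded the small black plaque into the jig and handed the job in; `job_done` gives no verdict. The last arm move ended at 8.4 s of the 38 s allowed.

**What I did:** with the fingers shut, I pressed the bare end behind the ridge until the bed was about 9–10 mm down. I kept pressing while I slid the plaque about 100 mm under the bridge and leaf spring. It stalled against the stop at about 80 N wrist force, below the 120 N limit. I then lifted straight up and backed clear.

**Last checks:**
- **Seating:** the side view shows no green gap at the stop, and the leaf lies level on the plaque. The final push moved the tool less than 1 mm.
- **Height:** the plaque top is at z about 41–42 mm, so the bed is held about 6 mm down under the bridge.
- **Release:** the wrist force is near zero and the tool is at z 0.21 m.
- **Bystanders:** those visible in the last side crop looked undisturbed; I did not measure any of them again.

**Disagreement:** my final measurement of the stop face was unusable because red strips on the plaque mixed into it. An earlier rough one put the face about 110 mm ahead of the ridge centre, where 111 mm is home. So "fully home" rests on that figure, the stall and the picture. I judged leaf lift and bed depth from pictures and heights, since the joint values can't be read.

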